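Close a tube-casting mould and hold it shut

ROBOT

A 6-joint arm with a two-finger parallel gripper is mounted at the origin on the work surface. World frame = base frame: x ahead of the robot, y to its left, z up, the work surface at z = 0. Lengths are in m, angles in degrees, forces in N, time in s.
With the tool pointing down it reaches from about 0.3 to 0.775 m from the base axis. Payload 14.6 kg.
Tool frame: the origin (TCP) lies at the very end of the fingers, on their centre line; the grasp point (between the pads) lies 19 mm behind it; z points along the fingers, x is the direction in which the jaws open and shut, and the axes are right-handed (so a half turn about z gives the same grasp; the last joint's range is limited). The gripper opens to 85 mm and grips with 20 to 120 N. Pads are 22 mm wide; open, the fingers measure 114 mm over their backs; the gripper's body (76 mm by 85 mm) begins 54 mm behind the grasp point. The pads swing forward as they close: fully open they stand 13 mm farther back than shut.
Start: joints at [-69.477, 17.183, 87.147, -0, 75.671, -3.816], TCP at [0.227, -0.501, 0.231] pointing down, gripper open.
Joint ranges: [-173.82, 173.82], [-45.26, 126.66], [13.44, 144.39], [-59.66, 239.66], [0, 175.72], [-146.38, 146.38]. Speed limits (degrees/s): [127.2, 127.2, 147.25, 180, 180, 180].

INTERFACE

Orientations are given as [roll, pitch, yaw] about the fixed x, y, z axes, in that order (R = Rz(yaw) Ry(pitch) Rx(roll)).
In Python, from bench import status, vision, workorder gives the robot as it stands. The module is installed in compiled form; this text tells all that it offers.
- The arm moves only by the tool send_rows, never from a script. Its argument "motion" is text: rows parted by semicolons, each of 7 numbers parted by spaces: the opening, from -1 (shut) to 1 (fully open), then the shift along the tool's x, y, z in m, then the turn, a rotation vector about the tool's x, y, z in degrees. A call has 1 to 5 rows; each row shifts and turns the commanded pose from where the row before left it, along the tool's axes as they then stand; what a row does not reach is not made up. A row lasts 1/12 s, in which the tool goes at most 41.7 mm and 7.16 degrees, less where a joint would pass 70% of its speed; a pose out of reach is approached as far as the arm can. A call is refused whole if a number of a shift passes 0.0417 or a number of a turn 7.16, either way. A call with a gripper value outside its range is refused whole. The fingers move at their own pace and stop on an object; "grip_force" is the grip in N (left out, the last holds). Time passes only in rows, so rows that do not move let the fingers close. It gives the time, the measured TCP pose, the force and the opening at its end, in the units of the state.
- status.observe(): the state, without advancing time (a new reading comes with each control period).
- vision.read_camera(name): name is "side" or "top" or "wrist"; returns a dict with "image" (420x560x3 uint8, red, green, blue), "K" (3x3 intrinsics, pixels), "D" ([k1, k2, p1, p2, k3] as OpenCV has them; the pictures are not rectified), "R" (3x3) and "t" (3): a world point X has camera coordinates R X + t; the wrist camera has in their place "hand_eye" (4x4, takes a point from camera to tool coordinates, whose origin is the TCP and whose axes are the tool frame's). Camera axes: x right, y down, z forward; pixel columns grow to the right and rows downward; lengths in m; the calibration is good to about 2 mm. A picture is of the moment at which its call begins: read the wrist's pose just before it. There is no depth.
- workorder.finish_job(): hands the job in, once; it reports no verdict.
The state is a dict: "time_s": time; "q": joint angles; "joint_vel": joint speeds; "joint_torque": joint torques, N m; "eef_pos": TCP position; "eef_rot": TCP orientation; "wrist_force": force on the tool from outside, world axes, zero at the start; "ft_torque": the same for the moment, N m; "finger_gap": finger opening in m.
Only numpy, scipy, OpenCV 4.12 (cv2) and the standard library are available. Lean on these libraries where they do the work, as an engineer would, in place of code of your own. Each camera call takes 0.05 s, during which the arm holds its last target. There are 200 camera calls.

TASK

Take the steel core pin out of the blue rack and stand it upright, fully down, in the centre bore of the aluminium mould base, and let go of it. Then pick up the white mould top, fit it over the pin onto the base's two dowels, and press it down against the sprung red pads until the two halves meet flush; finish while still holding the mould pressed shut, not letting go. Leave the capped tube, the dish and the tape roll where they are.

Things in the scene. Friction and masses are not known exactly. Their poses are not given: they have to be found in the camera images.
- bore_mouth (a point): Mouth of the mould base's centre bore: centre of its top face, 36 mm above the bench. The base is an aluminium block fixed to the bench, 120 mm long (x) by 74 mm wide (y) by 36 mm high; axes are the block's, z up. Bore 14 mm across, 26 mm deep. Position and turn vary. Fingers that close along y stay clear of dowels and pads.
- dowel_tip (a point): Tip of one of the base's two steel dowels, 8 mm across, standing on the top face at x = +44 (this one) and -44 mm from bore_mouth, y = 0. Each is 22 mm tall, the last 6 mm a cone down to 3 mm across.
- pads (a joint): How far the two sprung red pads (12 mm across, at x = +25 and -25 mm from bore_mouth, moving together) are pushed in: 0 m up (6 mm proud of the base's top), 0.006 m flush. They give from 6 N in all, 14 N when flush. The mould top's weight (2.5 to 3.6 N) does not move them: 11 to 12 N of extra push shuts the mould; let go, it springs open.
- top_center (a point): Centre, half-way up, of the loose white plastic mould top (0.3 kg, 44 mm high; 22 mm above its underside); x along its length, z up. A flange 120 (x) by 74 (y) by 16 mm thick, with a boss on top (see top_boss). It starts flat on the bench, boss up. With the mould shut this point is 22 mm straight above bore_mouth; resting on the raised pads, 28 mm.
- top_boss (a point): Centre of the top face of the mould top's boss, 22 mm above top_center. The boss is 56 mm (x) by 40 mm (y) by 28 mm high, to be gripped from above across its 40 mm. A cavity 26 mm across runs through boss and flange and clears the core pin. Flange holes 10 mm across, right through, at x = +44 and -44 mm, y = 0, take the dowels; either way round fits.
- core_center (a point): Centre, half-way up, of the loose plain steel core pin, a rod 12 mm across and 70 mm long (62 g); z along its length. It starts upright in one end hole of the blue rack, its foot 10 mm above the bench. Fully down in the bore its foot is also 10 mm above the bench and this point 9 mm above bore_mouth.
- rack: Blue plastic rack fixed to the bench, 130 mm (x) by 50 mm (y) by 30 mm high, origin under its centre. Three holes 14 mm across, 20 mm deep, at x = -40, 0 and +40 mm on its long centre line: one end holds the core pin, the other the capped tube; which is which varies, and rack and mould top may change sides.
- tube: Bystander: clear tube 12 mm across with a green cap 15 mm across, 76 mm tall, standing in the other end hole of the rack; origin at its foot. Leave it there.
- dish: Bystander: closed amber dish 90 mm across and 15 mm high lying on the bench beyond the work; origin under its centre. Leave it.
- tape: Bystander: roll of tape 96 mm across and 24 mm high, lying flat on the bench beyond the work; origin under its centre. Leave it.
Things that resemble listed ones, but are neither listed nor needed, are in the scene too. What is shaped like the part that bears bore_mouth but black is not meant.

How it is judged (in metres and radians):
On the way:
1. the core pin stands fully down in the bore of the base, released, before the mould top is brought onto the base (z of core_center in the frame of bore_mouth below 0.012 m and horizontal distance between core_center and bore_mouth below 0.006 m and angle between core_center's own z axis and vertical below 0.13 rad and contact force between the fingers and core_pin below 0.2 N and distance between top_center and bore_mouth above 0.06 m), for 0.2 s.
At the end, for the whole second after the job is handed in: Core pin in the bore (centre under 12 mm above its mouth, 6 mm sideways, lean under 0.13 rad); mould top on both dowels, within 2 mm of flush, 4 mm sideways, 0.08 rad in turn, 0.05 rad of tilt; the robot still pressing it (contact over 4 N), all through the last second (z of core_center in the frame of bore_mouth below 0.012 m and horizontal distance between core_center and bore_mouth below 0.006 m and angle between core_center's own z axis and vertical below 0.13 rad and z of top_center in the frame of bore_mouth between 0.019 and 0.024 m and horizontal distance between top_center and bore_mouth below 0.004 m and angle between the x axis of top_center and the x axis of bore_mouth, either way round below 0.08 rad and angle between top_center's own z axis and vertical below 0.05 rad and contact force between any of the arm, the fingers and mold_top above 4 N); the arm keeps its last pose, push and grip.
It fails at once if the capped tube is moved more than 30 mm (distance of tube from where it was at the start of the episode above 0.03 m).
It fails at once if the dish is moved more than 30 mm (distance of dish from where it was at the start of the episode above 0.03 m).
It fails at once if the tape roll is moved more than 30 mm (distance of tape from where it was at the start of the episode above 0.03 m).
It also fails if it takes over 64 s, if anything falls off the work surface, if the arm or the gripper's body presses on something with over 40 N, if the wrist force passes 120 N, or if a joint passes its speed limit or range.

## Working session

There is one attempt and no reset: what is moved stays moved. The work goes in short steps, Python scripts to look and compute and a tool call to move; the robot and the scene stay as the last step left them, time stands still between calls to the robot, and variables do not carry over. Pictures are saved under pics/ and viewed, about 8 in all and at most 12, crops included, and the job is handed in when it is done.

Besides the shell and the picture viewer there is one more tool, called in YAML: its name, and indented under it one key for each argument. send_rows: Moves the arm, as the interface text tells. Its arguments: {"type":"object","properties":{"motion":{"type":"string"},"grip_force":{"type":"number"}},"required":["motion"]}

```bash
mkdir -p pics
cat > h.py <<'E'
import numpy as np, cv2
from scipy.spatial.transform import Rotation as Ro
from bench import status, vision, workorder
def cam(name):
    s=status.observe(); c=vision.read_camera(name)
    if name=="wrist":
        T=np.eye(4);T[:3,:3]=Ro.from_euler('xyz',s["eef_rot"],degrees=True).as_matrix();T[:3,3]=s["eef_pos"]
        M=np.linalg.inv(T@np.array(c["hand_eye"]));c["R"],c["t"]=M[:3,:3],M[:3,3]
    c={k:np.array(v) if not isinstance(v,str) else v for k,v in c.items()}
    return c
def save(c,fn,box=None,scale=1):
    im=c["image"][:,:,::-1]
    if box: x0,y0,x1,y1=box; im=im[y0:y1,x0:x1]
    if scale!=1: im=cv2.resize(im,None,fx=scale,fy=scale,interpolation=cv2.INTER_CUBIC)
    cv2.imwrite("pics/"+fn,im)
def topt(c,u,v,z):
    p=cv2.undistortPoints(np.array([[[u,v]]],float),c["K"].astype(float),c["D"].astype(float))[0,0]
    d=c["R"].T@np.array([p[0],p[1],1]); o=-c["R"].T@c["t"].ravel()
    return o+d*(z-o[2])/d[2]
def proj(c,X):
    return cv2.projectPoints(np.array(X,float).reshape(-1,3),cv2.Rodrigues(c["R"].astype(float))[0],c["t"].astype(float),c["K"].astype(float),c["D"].astype(float))[0].reshape(-1,2)
E
python3 - <<'E'
from h import *
a=cam("top");b=cam("side")
save(a,"top0.png",scale=1.4);save(b,"side0.png",scale=1.4)
for c in(a,b): print(-c["R"].T@c["t"].ravel(),c["R"][2],c["K"][0,0])
print(status.observe())
E
```

```text
[0.31599356 0.03016516 1.22727323] [ 0.15307482 -0.01274543 -0.98813241] 451.72636938146803
[ 0.47348942 -0.84393852  0.89668279] [ 0.03429607  0.718993   -0.69417062] 508.6409814225759
{'time_s': 0.1, 'q': array([-6.94767843e+01,  1.72119634e+01,  8.71775636e+01, -2.17479353e-03,
        7.56706028e+01, -3.81474102e+00]), 'joint_vel': array([-0.09524529, -0.10715516, -0.09073316, -0.00622932,  0.0665854 ,
       -0.01578986]), 'joint_torque': array([ 2.14139181e-03, -5.44378209e+01, -3.62368977e+01, -2.41352342e-05,
        3.05202797e-03,  7.47303062e-06]), 'eef_pos': array([ 0.22658798, -0.5009186 ,  0.23077661]), 'eef_rot': array([-1.79998101e+02,  6.01366667e-02, -6.56615029e+01]), 'wrist_force': array([-0.80650897,  0.33470093,  0.18821851]), 'ft_torque': array([ 0.01028181, -0.01256292,  0.00878644]), 'finger_gap': 0.08558698385053379}
```

View pics/top0.png

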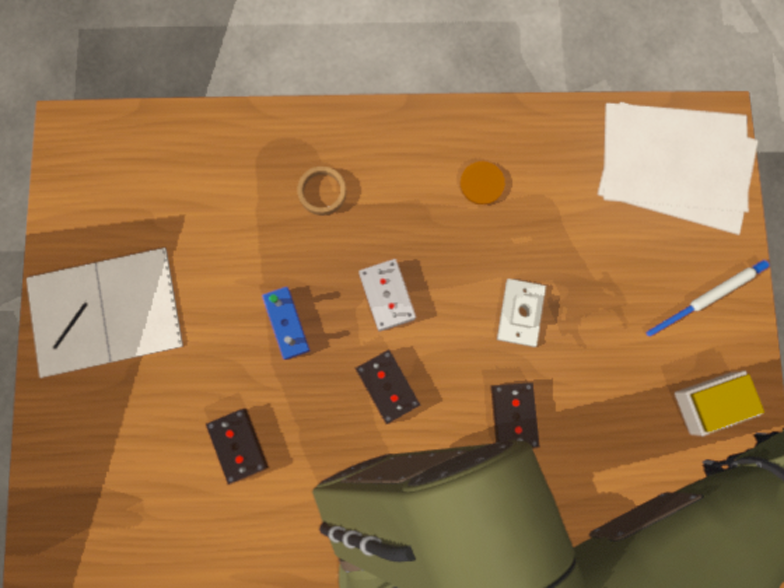

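View pics/side0.png

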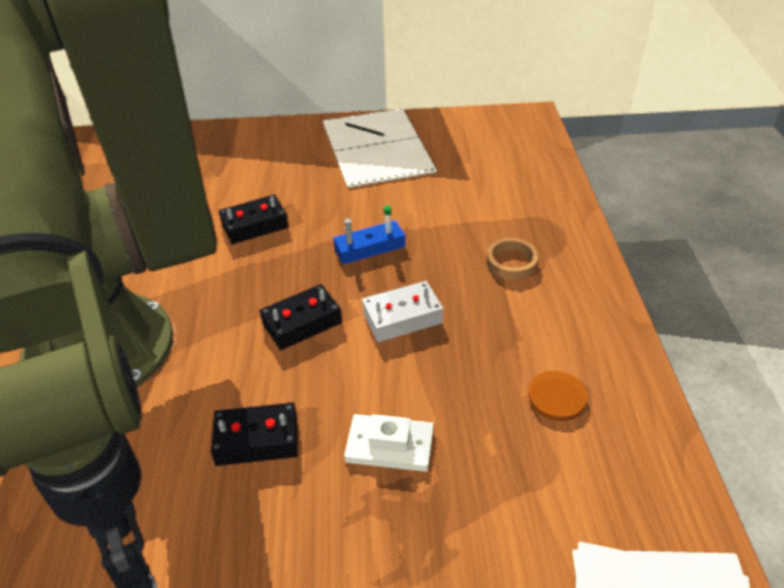

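Top view (1.4x pixels): the aluminium base is at (387,294). The black look-alikes are at (388,387), (515,415) and (237,446), so I reject those. The rack's near end (289,340) holds the bare pin and its far end (273,298) the green-capped tube. The mould top is at (522,312). Next I take one close crop and work out positions.

Run:
```python
from h import *
a=cam("top");b=cam("side")
save(a,"crop0.png",(180,170,400,270),3.6)
P=lambda c,u,v,z:print(np.round(topt(c,u/1.4,v/1.4,z),4))
print("pin");P(a,289,340,.08);P(b,348,221,.08)
print("bore");P(a,386.5,294,.036);P(b,402,303,.036)
print("boss");P(a,524,311,.044);P(b,389,428,.044)
print("tube");P(a,273,298,.086);P(b,388,210,.086)
```

```text
pin
[0.4268 0.2033 0.08  ]
[0.4346 0.202  0.08  ]
bore
[0.5158 0.0244 0.036 ]
[0.5214 0.0228 0.036 ]
boss
[ 0.4772 -0.2356  0.044 ]
[ 0.4842 -0.239   0.044 ]
tube
[0.5037 0.2321 0.086 ]
[0.51   0.2206 0.086 ]
```

View pics/crop0.png

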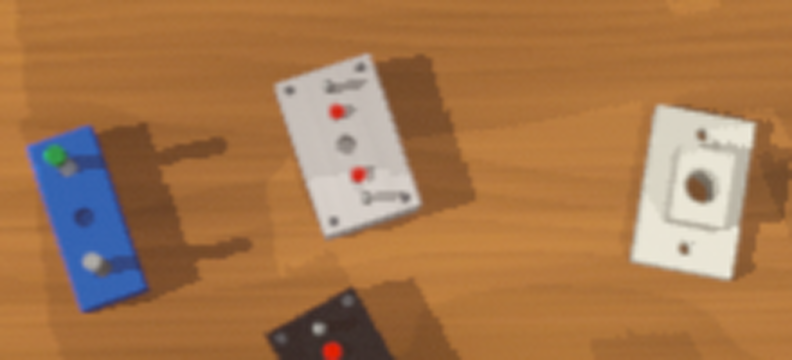

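The crop shows the green tube cap at (55,155), bare pin at (93,262), silver base bore at (345,144) with pads at (337,111) and (358,174), and mould-top cavity at (701,186). The choices hold. I now go above the pin, jaws across the rack (yaw about -72°).

send_rows:
  motion: "1 0 0 0 0 0 6.6;1 -.030 -.0205 0 0 0 0;1 -.030 -.0205 0 0 0 0;1 -.030 -.0205 0 0 0 0;1 -.030 -.0205 0 0 0 0"

```text
time_s: 0.62
eef_pos: [0.2682, -0.3602, 0.231]
eef_rot: [180.0, 0.0, -72.3]
wrist_force: [0.4, -0.3, -0.5]
finger_gap: 0.0854
```

send_rows:
  motion: "1 -.030 -.0205 0 0 0 0;1 -.030 -.0205 0 0 0 0;1 -.030 -.0205 0 0 0 0;1 -.030 -.0205 0 0 0 0;1 -.030 -.0205 0 0 0 0"

```text
time_s: 1.03
eef_pos: [0.3201, -0.186, 0.2313]
eef_rot: [-180.0, -0.0, -72.3]
wrist_force: [1.7, 0.1, -0.5]
finger_gap: 0.0852
```

send_rows:
  motion: "1 -.030 -.0205 0 0 0 0;1 -.030 -.0205 0 0 0 0;1 -.030 -.0205 0 0 0 0;1 -.030 -.0205 0 0 0 0;1 -.030 -.0205 0 0 0 0"

```text
time_s: 1.45
eef_pos: [0.3721, -0.0118, 0.2315]
eef_rot: [-180.0, -0.0, -72.3]
wrist_force: [0.3, -1.1, 0.1]
finger_gap: 0.0854
```

send_rows:
  motion: "1 -.030 -.0205 0 0 0 0;1 -.030 -.0205 0 0 0 0;1 -.030 -.0205 0 0 0 0;1 0 0 0 0 0 0;1 0 0 0 0 0 0"

```text
time_s: 1.87
eef_pos: [0.4031, 0.0921, 0.231]
eef_rot: [180.0, 0.0, -72.1]
wrist_force: [-0.8, 0.4, -0.6]
finger_gap: 0.0857
```

Run:
```python
from h import *
s=status.observe();print(s["time_s"],s["eef_pos"],s["eef_rot"],s["q"])
w=cam("wrist");save(w,"w1.png")
print(vision.read_camera("wrist")["hand_eye"], w["K"][0,0])
print(proj(w,[[.43,.203,.08],[.507,.226,.086],[.519,.0235,.036]]))
```

```text
1.8667 [0.4030981  0.0920997  0.23095509] [ 1.79952940e+02  6.35915925e-03 -7.20698389e+01] [ 7.79297936e+00 -5.47608861e-01  1.07503048e+02 -2.11425846e-03
  7.30920050e+01  7.98634314e+01]
[[ 9.99999342e-01  6.57505260e-04 -9.39781786e-04 -5.58500544e-06]
 [-3.19387064e-04  9.46596374e-01  3.22420849e-01 -8.35213404e-02]
 [ 1.10158743e-03 -3.22420336e-01  9.46595961e-01 -1.43275105e-01]
 [ 0.00000000e+00  0.00000000e+00  0.00000000e+00  1.00000000e+00]] 373.805772039434
[[150.04021453 110.54181651]
 [137.39906992  -9.26808361]
 [395.22991455  70.91519497]]
```

View pics/w1.png

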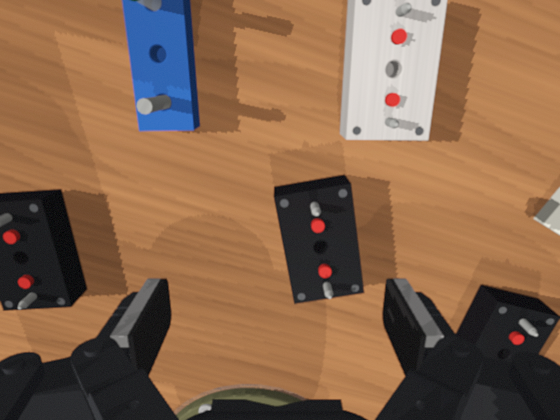

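Wrist view: pin top at (146,106), bore (393,69), pads (400,37) and (392,100), rack hole (157,54); a black decoy sits in the middle at (320,245).

Run:
```python
from h import *
w=cam("wrist")
P=lambda n,u,v,z:(lambda p:(print(n,np.round(p,4)),p)[1])(topt(w,u,v,z))
p=P("pin",146,106,.08);b=P("bore",393,69,.036);q1=P("pad",400,37,.042);q2=P("pad",392,100,.042);h=P("hole",157,54,.03)
d=q1-q2;print("pads",np.linalg.norm(d),np.degrees(np.arctan2(d[1],d[0])),(q1+q2)/2)
d=h-p;print("rack",np.linalg.norm(d),np.degrees(np.arctan2(d[1],d[0])))
s=status.observe();R=Ro.from_euler('xyz',s["eef_rot"],degrees=True)
print("to pin, tool axes",R.inv().apply(p-s["eef_pos"]))
# refine pads by colour
im=w["image"].astype(int);m=((im[...,0]>150)&(im[...,1]<80)&(im[...,2]<80)).astype(np.uint8)
print(cv2.connectedComponentsWithStats(m)[3])
```

```text
pin [0.4326 0.2049 0.08  ]
bore [0.5195 0.0238 0.036 ]
pad [0.5433 0.0298 0.042 ]
pad [0.4955 0.0162 0.042 ]
hole [0.4697 0.2196 0.03  ]
pads 0.04969453171374948 15.825219992014073 [0.51943297 0.02301283 0.042     ]
rack 0.06395274349404988 21.7060820939386
to pin, tool axes [-0.10041878 -0.06311959  0.15121518]
[[279.43841744 209.52915968]
 [395.81707317  34.97560976]
 [389.61764706  98.04411765]
 [315.83098592 224.83098592]
 [  7.95867769 237.46280992]
 [322.921875   270.359375  ]
 [ 22.63809524 282.65714286]
 [515.384      336.832     ]]
```

send_rows:
  motion: "1 -.025 -.0158 0.02 0 0 0;1 -.025 -.0158 .02 0 0 0;1 -.025 -.0158 0.02 0 0 0;1 -.025 -.0157 0.01 0 0 0;1 0 0 0 0 0 1.9"

```text
time_s: 2.43
eef_pos: [0.4329, 0.207, 0.1591]
eef_rot: [179.8, 0.0, -74.1]
wrist_force: [0.1, -0.4, 0.6]
finger_gap: 0.0852
```

send_rows:
  motion: "1 0 0 0 0 0 0;1 0 0 0 0 0 0;1 0 0 0 0 0 0"

```text
time_s: 2.68
eef_pos: [0.4331, 0.2042, 0.1618]
eef_rot: [-180.0, -0.0, -74.2]
wrist_force: [0.9, 0.2, 0.1]
finger_gap: 0.0852
```

Run:
```python
from h import *
s=status.observe();print(s["time_s"],s["eef_pos"],s["eef_rot"])
w=cam("wrist");save(w,"w2.png");np.save("w2.npy",w,allow_pickle=True)
print(proj(w,[[.433,.205,.08],[.433,.205,.03]]))
```

```text
2.6833 [0.43311006 0.20419034 0.16181688] [-1.79951802e+02 -7.07213635e-04 -7.42056846e+01]
[[275.50568049 215.1291873 ]
 [275.72174818 192.55446782]]
```

View pics/w2.png

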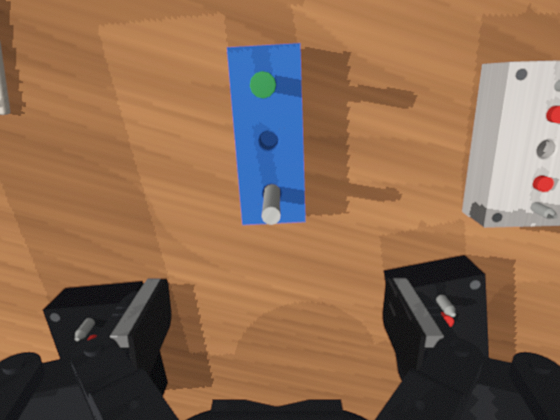

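Wrist view: pin top at (271,216), capped tube (262,85), dowels of black decoys near (445,305) and (85,328). I check their clearance from the fingers before descending.

Run:
```python
from h import *
w=np.load("w2.npy",allow_pickle=True).item()
s=status.observe();R=Ro.from_euler('xyz',s["eef_rot"],degrees=True)
for n,u,v,z in[("pin",271,216,.08),("hole",268,140,.03),("tube",262,85,.086),("decoyR dowel",440,298,.058),("decoyR corner",483,260,.036),("R cornerL",386,270,.036),("decoyL corner",66,290,.036),("decoyL corner2",165,282,.036)]:
    p=topt(w,u,v,z);print(n,np.round(p,4),np.round(R.inv().apply(p-s["eef_pos"]),4))
```

```text
pin [0.4316 0.2076 0.08  ] [-0.0036  0.0006  0.0819]
hole [0.4702 0.2214 0.03  ] [-0.0064 -0.0402  0.132 ]
tube [0.5077 0.2339 0.086 ] [-0.0082 -0.0797  0.076 ]
decoyR dowel [0.3945 0.0636 0.058 ] [0.1249 0.0756 0.1038]
decoyR corner [0.4258 0.0301 0.036 ] [0.1656 0.0546 0.1259]
R cornerL [0.3962 0.1019 0.036 ] [0.0885 0.0636 0.1258]
decoyL corner [0.3064 0.3496 0.036 ] [-0.1743  0.0826  0.1258]
decoyL corner2 [0.3364 0.2719 0.036 ] [-0.0914  0.0748  0.1258]
```

send_rows:
  motion: "1 -.003 0 .035 0 0 0;1 0 0 .035 0 0 0;1 0 0 .03 0 0 0;1 0 0 .016 0 0 0;1 0 0 0 0 0 0"
  grip_force: 40

```text
time_s: 3.15
eef_pos: [0.4306, 0.2069, 0.0427]
eef_rot: [179.7, -0.0, -74.2]
wrist_force: [0.6, -0.4, 0.6]
finger_gap: 0.0855
```

send_rows:
  motion: "0 0 0 0 0 0 0;-.3 0 0 0 0 0 0;-.6 0 0 0 0 0 0;-1 0 0 0 0 0 0;-1 0 0 0 0 0 0"

```text
time_s: 3.57
eef_pos: [0.4324, 0.2083, 0.0462]
eef_rot: [-179.9, 0.0, -74.2]
wrist_force: [0.5, -0.6, 0.0]
finger_gap: 0.0259
```

send_rows:
  motion: "-1 0 0 0 0 0 0;-1 0 0 0 0 0 0;-1 0 0 0 0 0 0;-1 0 0 0 0 0 0;-1 0 0 0 0 0 0"

```text
time_s: 3.98
eef_pos: [0.4324, 0.2083, 0.0458]
eef_rot: [-179.9, 0.0, -74.2]
wrist_force: [-1.4, -1.1, 6.3]
finger_gap: 0.0111
```

Run:
```python
from h import *
s=status.observe();print(s["time_s"],s["eef_pos"],s["eef_rot"],s["wrist_force"],s["ft_torque"],s["finger_gap"])
```

```text
3.9833 [0.43235819 0.20828227 0.04581713] [-1.79948610e+02  1.86983766e-03 -7.41590087e+01] [-1.38135534 -1.06802314  6.26948481] [-0.13829608  0.17244847  0.00815529] 0.011137102715268892
```

Pin gripped (gap 11 mm). I lift it and carry it over the bore.

send_rows:
  motion: "-1 0 0 -.01 0 0 0;-1 0 0 -.025 0 0 0;-1 0 0 -.025 0 0 0;-1 .02 -.0035 0 0 0 0;-1 .035 -.006 0 0 0 0"

```text
time_s: 4.4
eef_pos: [0.4563, 0.1592, 0.1073]
eef_rot: [-179.8, 0.0, -74.0]
wrist_force: [0.6, -0.1, -0.8]
finger_gap: 0.0108
```

send_rows:
  motion: "-1 .035 -.006 0 0 0 0;-1 .035 -.006 0 0 0 0;-1 .035 -.006 0 0 0 0;-1 .0265 -.004 0 0 0 0;-1 .0147 -.002 0 0 0 0"

```text
time_s: 4.82
eef_pos: [0.52, 0.0211, 0.1059]
eef_rot: [-180.0, -0.0, -74.3]
wrist_force: [0.0, 0.6, 0.2]
finger_gap: 0.0111
```

send_rows:
  motion: "-1 0 0 .015 0 0 0;-1 0 0 0 0 0 0;-1 0 0 0 0 0 0;-1 0 0 0 0 0 0"

```text
time_s: 5.15
eef_pos: [0.5191, 0.0242, 0.091]
eef_rot: [-180.0, 0.0, -74.1]
wrist_force: [-0.7, -0.8, -0.3]
finger_gap: 0.0109
```

Run:
```python
from h import *
s=status.observe();print(s["time_s"],s["eef_pos"],s["eef_rot"],s["wrist_force"],s["finger_gap"])
w=cam("wrist");np.save("w3.npy",w,allow_pickle=True)
save(w,"w3.png",(130,150,430,350),2.6)
x,y,z=s["eef_pos"]
print(proj(w,[[x,y,z-.036],[.5195,.0237,.036]]))
im=w["image"].astype(int);m=((im[...,0]>130)&(im[...,1]<80)&(im[...,2]<80)).astype(np.uint8)
n,_,st,ce=cv2.connectedComponentsWithStats(m)
for i in range(1,n):
  if st[i,4]>20: print(st[i],ce[i],topt(w,*ce[i],.042))
```

```text
5.15 [0.51914379 0.0242134  0.09096605] [-1.79990851e+02  1.70622192e-04 -7.41240016e+01] [-0.66869654 -0.82699544 -0.34718756] 0.010948367287250519
[[276.75408095 245.51377231]
 [277.79034479 231.16256606]]
[264 179  21  22 365] [273.73424658 189.36438356] [0.54461581 0.03315958 0.042     ]
```

View pics/w3.png

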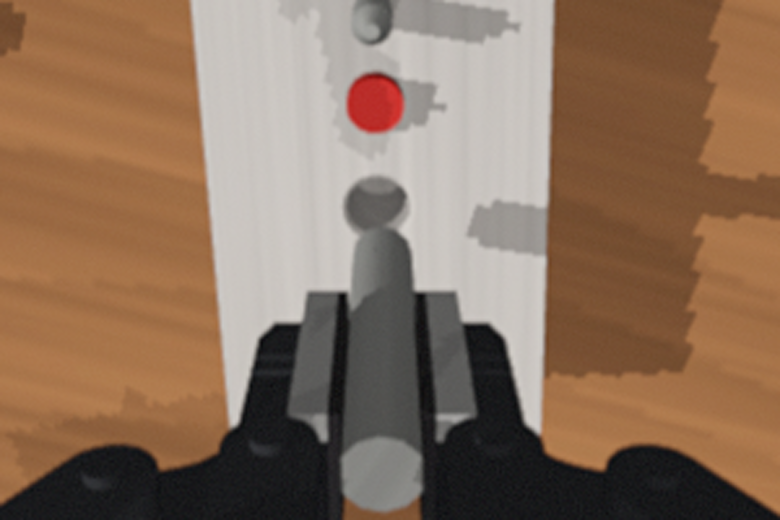

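Close view (crop): pin foot's far edge at (383,228) sits just short of the bore centred near (376,207); pad at (376,102). The pin is slightly right of the bore line, so I compute the correction.

Run:
```python
from h import *
w=np.load("w3.npy",allow_pickle=True).item()
s=status.observe();e=s["eef_pos"];R=Ro.from_euler('xyz',s["eef_rot"],degrees=True);print(e)
W=lambda v:e+R.apply(v)
f=lambda u,v:(130+u/2.6,150+v/2.6)
print("pred foot far edge",proj(w,W([0,-.006,.036])), "obs",f(383,228))
print("pred foot far edge if foot 34",proj(w,W([0,-.006,.034])))
print("top centre pred",proj(w,W([0,0,-.034])),"obs",f(382,474))
for n,p,z in[("bore c",(376.5,207),.036),("bore far edge",(376,176),.036),("bore L",(345,207),.036),("bore R",(408,207),.036),("edgeL",(207,207),.036),("edgeR",(547.5,207),.036),("pad",(375.5,102),.042)]:
    X=topt(w,*f(*p),z);print(n,np.round(X,4),np.round(R.inv().apply(X-e),4))
```

```text
[0.5192254  0.02429915 0.09105293]
pred foot far edge [[276.65191027 234.86656512]] obs (277.30769230769226, 237.69230769230768)
pred foot far edge if foot 34 [[276.64977289 236.41123082]]
top centre pred [[276.53494436 330.58000174]] obs (276.9230769230769, 332.30769230769226)
bore c [0.52   0.0256 0.036 ] [-0.0011 -0.001   0.0551]
bore far edge [0.5269 0.0277 0.036 ] [-0.0012 -0.0083  0.0551]
bore L [0.518  0.0323 0.036 ] [-0.008  -0.001   0.0551]
bore R [0.5219 0.0189 0.036 ] [ 0.0059 -0.001   0.0551]
edgeL [0.5097 0.0616 0.036 ] [-0.0384 -0.001   0.055 ]
edgeR [ 0.5303 -0.0106  0.036 ] [ 0.0366 -0.001   0.0551]
pad [0.5448 0.0328 0.042 ] [-0.0012 -0.0269  0.0491]
```

send_rows:
  motion: "-1 -.0014 -.002 0 0 0 0;-1 0 0 .015 0 0 0;-1 0 0 0 0 0 0;-1 0 0 0.008 0 0 0;-1 0 0 0 0 0 0"

```text
time_s: 5.62
eef_pos: [0.5203, 0.0259, 0.0665]
eef_rot: [179.9, 0.0, -74.1]
wrist_force: [-0.6, 0.6, -1.5]
finger_gap: 0.0106
```

send_rows:
  motion: "-1 0 0 .007 0 0 0;-1 0 0 .006 0 0 0;-1 0 0 .004 0 0 0;-1 0 0 0 0 0 0;-1 0 0 0 0 0 0"

```text
time_s: 6.03
eef_pos: [0.5206, 0.0256, 0.0501]
eef_rot: [180.0, 0.0, -74.2]
wrist_force: [0.0, 0.5, -0.3]
finger_gap: 0.0109
```

send_rows:
  motion: "-1 0 0 .003 0 0 0;-1 0 0 0 0 0 0;-1 0 0 0 0 0 0"

```text
time_s: 6.28
eef_pos: [0.5207, 0.0257, 0.0473]
eef_rot: [180.0, 0.0, -74.2]
wrist_force: [0.4, 0.4, -0.8]
finger_gap: 0.0109
```

send_rows:
  motion: "-1 0 0 .0015 0 0 0;-1 0 0 0 0 0 0;0 0 0 0 0 0 0;0 0 0 0 0 0 0;1 0 0 0 0 0 0"

```text
time_s: 6.7
eef_pos: [0.5207, 0.0256, 0.0458]
eef_rot: [180.0, 0.0, -74.2]
wrist_force: [-0.3, -0.0, 0.6]
finger_gap: 0.0463
```

send_rows:
  motion: "1 0 0 0 0 0 0;1 0 0 0 0 0 0;1 0 0 0 0 0 0;1 0 0 -.03 0 0 0;1 0 0 -.04 0 0 0"

```text
time_s: 7.12
eef_pos: [0.519, 0.0257, 0.1139]
eef_rot: [179.7, 0.1, -74.2]
wrist_force: [0.4, -0.2, 0.4]
finger_gap: 0.0855
```

send_rows:
  motion: "1 0 0 -.04 0 0 0;1 0 0 -.01 0 0 0;1 0 0 0 0 0 0;1 0 0 0 0 0 0"

```text
time_s: 7.45
eef_pos: [0.5207, 0.0257, 0.1657]
eef_rot: [-180.0, -0.0, -74.2]
wrist_force: [-0.2, 0.5, -0.7]
finger_gap: 0.0855
```

Run:
```python
from h import *
s=status.observe();print(s["time_s"],s["eef_pos"],s["eef_rot"],s["wrist_force"],s["finger_gap"])
w=cam("wrist");np.save("w4.npy",w,allow_pickle=True)
save(w,"w4.png")
print(proj(w,[[.5206,.0256,.08],[.5206,.0256,.036],[.48,-.237,.044]]))
```

```text
7.45 [0.52067262 0.02567592 0.16569346] [-1.79962298e+02 -1.00732685e-02 -7.41587020e+01] [-0.15845907  0.47718653 -0.71065495] 0.0854777124022164
[[276.82579133 213.33921011]
 [276.81509629 193.58891414]
 [563.14880036 322.23500704]]
```

View pics/w4.png

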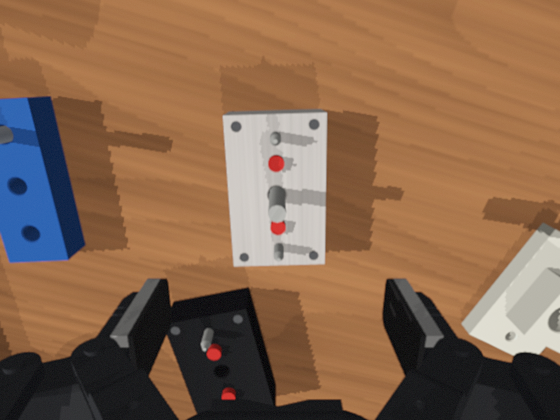

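The pin stands in the bore, its top at (277,213) against a predicted (277,213). Next I move above the mould top and turn to its yaw, about -98.6°.

send_rows:
  motion: "1 .0346 .0158 0 0 0 0;1 .0346 .0158 0 0 0 0;1 .0346 .0158 0 0 0 0;1 .0346 .0158 0 0 0 0;1 .0346 .0158 0 0 0 0"

```text
time_s: 7.92
eef_pos: [0.4907, -0.1638, 0.164]
eef_rot: [179.9, 0.1, -74.1]
wrist_force: [0.7, 0.0, 0.4]
finger_gap: 0.0853
```

send_rows:
  motion: "1 .0346 .0158 0 0 0 0;1 .0346 .0158 0 0 0 6.1;1 0 0 0 0 0 6.1;1 0 0 0 0 0 6.1;1 0 0 0 0 0 6.1"

```text
time_s: 8.33
eef_pos: [0.4795, -0.238, 0.1636]
eef_rot: [179.8, 0.1, -99.0]
wrist_force: [-0.3, 0.1, -0.0]
finger_gap: 0.0853
```

send_rows:
  motion: "1 0 0 -.02 0 0 0;1 0 0 0 0 0 0;1 0 0 0 0 0 0;1 0 0 0 0 0 0"

```text
time_s: 8.67
eef_pos: [0.48, -0.2373, 0.1843]
eef_rot: [179.9, 0.0, -98.5]
wrist_force: [0.1, -0.5, -0.1]
finger_gap: 0.0854
```

Run:
```python
from h import *
w=np.load("w4.npy",allow_pickle=True).item()
A=lambda a,b,z:(lambda d:(round(float(np.linalg.norm(d[:2])),4),round(float(np.degrees(np.arctan2(d[1],d[0]))),2)))(topt(w,*a,z)-topt(w,*b,z))
print("edges",A((223,115),(234,266),.036),A((327,112),(324,265),.036),"pads",A((276,163),(278.5,227),.042),"screws",A((236,126.5),(244,257.5),.036),A((314,124.5),(313.5,255),.036),A((236,126.5),(314,124.5),.036))
s=status.observe();print(s["time_s"],s["eef_pos"],s["eef_rot"],s["q"])
w=cam("wrist");np.save("w5.npy",w,allow_pickle=True)
save(w,"w5.png")
```

```text
edges (0.1205, 17.51) (0.1216, 17.2) pads (0.0502, 18.04) screws (0.1047, 17.42) (0.1038, 17.49) (0.0562, 107.31)
8.6667 [ 0.48004029 -0.23727072  0.18426669] [ 1.79892927e+02  4.15216210e-02 -9.85227682e+01] [-3.02206956e+01  1.78841812e+01  9.27302900e+01 -1.07456913e-03
  6.95003659e+01  6.83024112e+01]
```

View pics/w5.png

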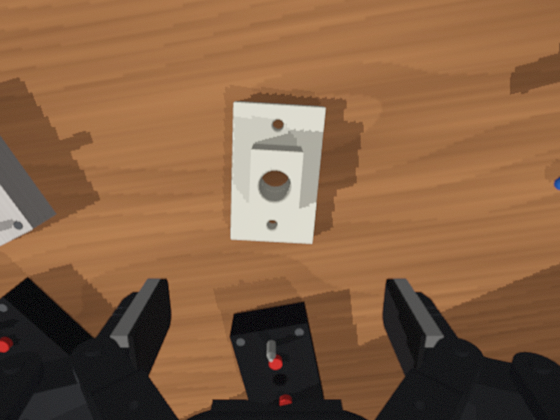

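Wrist view: mould top with flange corners (234,102), (326,107), (313,243) and (231,239), dowel holes (278,125) and (272,225), cavity mouth (275,185). A black decoy sits at (280,360).

Run:
```python
from h import *
w=np.load("w5.npy",allow_pickle=True).item()
s=status.observe();e=s["eef_pos"];R=Ro.from_euler('xyz',s["eef_rot"],degrees=True)
t=lambda p,z:topt(w,*p,z)
def A(n,a,b,z):
    d=t(a,z)-t(b,z);m=(t(a,z)+t(b,z))/2;print(n,round(float(np.linalg.norm(d)),4),round(float(np.degrees(np.arctan2(d[1],d[0]))),2),np.round(m,4),np.round(R.inv().apply(m-e),4))
A("holes",(278,125),(272,225),.016)
A("L",(234,102),(231,239),.016);A("R",(326,107),(313,243),.016);A("diag",(234,102),(313,243),.016);A("diag2",(326,107),(231,239),.016)
A("cavity LR",(259,186),(291,186),.044)
A("cavity UD",(275,170),(275,202),.044)
# decoys
for p in[(232,334),(307,321),(270,345),(300,304)]: 
    X=t(p,.036);print(np.round(X,4),np.round(R.inv().apply(X-e),4))
# contour refine
im=w["image"];m=(im.min(2)>110).astype(np.uint8);m[:, :150]=0;m[270:]=0;m[:,380:]=0
c=max(cv2.findContours(m,0,2)[0],key=cv2.contourArea);h=cv2.approxPolyDP(cv2.convexHull(c),6,True).reshape(-1,2);print(h.tolist())
```

```text
holes 0.0885 -11.91 [ 0.4825 -0.2357  0.016 ] [-0.0018 -0.0025  0.1683]
L 0.1206 -11.9 [ 0.4901 -0.2     0.016 ] [-0.0382 -0.0048  0.1684]
R 0.1206 -11.69 [ 0.4752 -0.2731  0.016 ] [ 0.0363 -0.0009  0.1683]
diag 0.1415 20.01 [ 0.4826 -0.2367  0.016 ] [-0.0009 -0.0028  0.1683]
diag2 0.1421 -43.45 [ 0.4827 -0.2365  0.016 ] [-0.0011 -0.0029  0.1683]
cavity LR 0.0252 81.52 [ 0.4826 -0.236   0.044 ] [-0.0016 -0.0027  0.1403]
cavity UD 0.0262 -8.57 [ 0.4825 -0.236   0.044 ] [-0.0016 -0.0025  0.1403]
[ 0.344  -0.1743  0.036 ] [-0.042   0.1436  0.1487]
[ 0.348  -0.2455  0.036 ] [0.0278 0.129  0.1486]
[ 0.3264 -0.2076  0.036 ] [-0.0064  0.156   0.1486]
[ 0.3671 -0.2415  0.036 ] [0.021  0.1108 0.1485]
[[233, 102], [325, 108], [312, 243], [230, 238]]
```

send_rows:
  motion: "1 -.0013 -.0027 0 0 0 0;1 0 0 .04 0 0 3.4;1 0 0 .04 0 0 0;1 0 0 .04 0 0 0;1 0 0 .03 0 0 0"
  grip_force: 90

```text
time_s: 9.13
eef_pos: [0.4822, -0.2358, 0.0323]
eef_rot: [179.8, 0.1, -101.9]
wrist_force: [-0.1, -0.9, -1.0]
finger_gap: 0.0857
```

send_rows:
  motion: "1 0 0 .013 0 0 0;1 0 0 0 0 0 0;.6 0 0 0 0 0 0;.2 0 0 0 0 0 0;-.1 0 0 0 0 0 0"

```text
time_s: 9.55
eef_pos: [0.484, -0.237, 0.0242]
eef_rot: [-179.9, -0.0, -102.0]
wrist_force: [-0.9, -0.7, 0.1]
finger_gap: 0.0511
```

send_rows:
  motion: "-.3 0 0 0 0 0 0;-1 0 0 0 0 0 0;-1 0 0 0 0 0 0;-1 0 0 0 0 0 0;-1 0 0 0 0 0 0"

```text
time_s: 9.97
eef_pos: [0.4841, -0.2371, 0.0245]
eef_rot: [-179.8, -0.0, -102.0]
wrist_force: [-0.7, 0.2, 8.5]
finger_gap: 0.038
```

The grip came out 4 mm higher than planned. I open slightly, lower and grip again.

send_rows:
  motion: ".4 0 0 0 0 0 0;.4 0 0 0 0 0 0;.4 0 0 .0045 0 0 0;.4 0 0 0 0 0 0;0 0 0 0 0 0 0"

```text
time_s: 10.38
eef_pos: [0.4831, -0.2365, 0.0179]
eef_rot: [180.0, 0.0, -102.0]
wrist_force: [0.7, -0.3, -0.6]
finger_gap: 0.049
```

send_rows:
  motion: "-1 0 0 0 0 0 0;-1 0 0 0 0 0 0;-1 0 0 0 0 0 0;-1 0 0 0 0 0 0;-1 0 0 0 0 0 0"

```text
time_s: 10.8
eef_pos: [0.4833, -0.2367, 0.0185]
eef_rot: [-180.0, -0.0, -102.0]
wrist_force: [-0.5, -0.3, 4.6]
finger_gap: 0.0384
```

Run:
```python
from h import *
s=status.observe();e=s["eef_pos"];print(s["time_s"],e,s["eef_rot"],s["wrist_force"],s["finger_gap"])
yaw=np.radians(s["eef_rot"][2])
d=np.array([.5207,.0257])-e[:2]
print("in tool xy now",d@[np.cos(yaw),np.sin(yaw)],d@[np.sin(yaw),-np.cos(yaw)])
```

```text
10.8 [ 0.48334351 -0.23671511  0.01847405] [-1.79987717e+02 -6.75454986e-03 -1.01958138e+02] [-0.46060067 -0.27885716  4.59729313] 0.038369710098013494
in tool xy now -0.2644606547474916 0.01782578411266771
```

send_rows:
  motion: "-1 0 0 -.01 0 0 0;-1 0 0 -.025 0 0 0;-1 0 0 -.03 0 0 0;-1 0 0 -.035 0 0 0;-1 0 0 -.015 0 0 -4"

```text
time_s: 11.22
eef_pos: [0.4841, -0.2371, 0.1377]
eef_rot: [-179.8, -0.1, -98.0]
wrist_force: [0.2, -0.3, -2.1]
finger_gap: 0.0386
```

send_rows:
  motion: "-1 0 0 0 0 0 -5.5;-1 0 0 0 0 0 -5.5;-1 0 0 0 0 0 -5.5;-1 0 0 0 0 0 -5.5;-1 0 0 0 0 0 -3.4"

```text
time_s: 11.63
eef_pos: [0.483, -0.2365, 0.1335]
eef_rot: [180.0, 0.0, -72.3]
wrist_force: [-0.8, 0.0, -2.0]
finger_gap: 0.0386
```

send_rows:
  motion: "-1 -.02 -.01 0 0 0 0;-1 -.0299 -.0143 0 0 0 0;-1 -.0299 -.0143 0 0 0 0;-1 -.0299 -.0143 0 0 0 0;-1 -.0299 -.0143 0 0 0 0"

```text
time_s: 12.05
eef_pos: [0.5052, -0.0818, 0.1335]
eef_rot: [180.0, 0.0, -72.6]
wrist_force: [0.2, 0.2, -2.8]
finger_gap: 0.0383
```

send_rows:
  motion: "-1 -.0299 -.0143 0 0 0 0;-1 -.0299 -.0143 0 0 0 0;-1 -.0299 -.0143 0 0 0 0;-1 -.0098 -.0041 0 0 0 0;-1 0 0 0 0 0 0"

```text
time_s: 12.47
eef_pos: [0.5204, 0.028, 0.1334]
eef_rot: [180.0, 0.0, -72.4]
wrist_force: [-0.8, -1.0, -2.2]
finger_gap: 0.0386
```

send_rows:
  motion: "-1 0 0 0 0 0 0;-1 0 0 0 0 0 0;-1 0 0 0 0 0 0"

```text
time_s: 12.72
eef_pos: [0.5205, 0.0246, 0.1333]
eef_rot: [180.0, 0.0, -72.6]
wrist_force: [1.0, -0.6, -3.1]
finger_gap: 0.0384
```

Run:
```python
from h import *
s=status.observe();e=s["eef_pos"];print(s["time_s"],e,s["eef_rot"],s["wrist_force"],s["finger_gap"])
w=cam("wrist");np.save("w6.npy",w,allow_pickle=True);save(w,"w6.png",(100,60,460,330),2.2)
print(w["hand_eye"].shape)
R=Ro.from_euler('xyz',s["eef_rot"],degrees=True)
for y in(.044,0,-.044): 
  for z in(-.0145+.017,): print(y,proj(w,e+R.apply([0,y,z])))
print(proj(w,[.5207,.0257,.08]))
```

```text
12.7167 [0.52045265 0.02461858 0.13331986] [ 1.79987660e+02  3.14824094e-04 -7.26363579e+01] [ 0.98722918 -0.59906871 -3.12422479] 0.038423885570119325
(4, 4)
0.044 [[276.65826602 358.70751334]]
0 [[276.71357231 277.74713616]]
-0.044 [[276.77902761 181.32261737]]
[[275.05661569 231.6828923 ]]
```

View pics/w6.png

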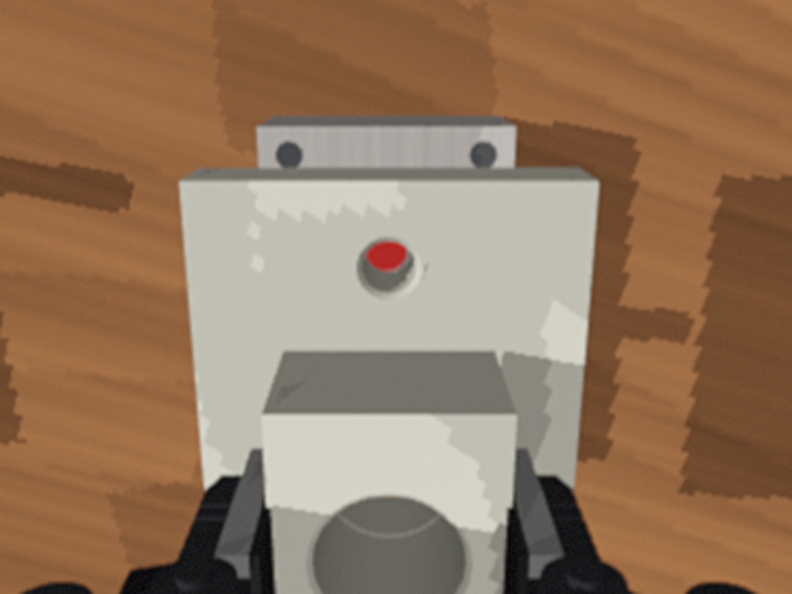

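The mould top is held square. Its hole at crop (389,267) is exactly where predicted, so its centre is at the TCP. The base screws at (289,155) and (484,155) give a lateral check.

Run:
```python
from h import *
s=status.observe();e=s["eef_pos"];R=Ro.from_euler('xyz',s["eef_rot"],degrees=True);print(e)
w=np.load("w6.npy",allow_pickle=True).item()
f=lambda u,v:(100+u/2.2,60+v/2.2)
for n,p in[("sL",(289,155)),("sR",(484,155)),("eL",(258,126)),("eR",(516,126))]:
  print(n,np.round(R.inv().apply(topt(w,*f(*p),.036)-e),4))
w=np.load("w4.npy",allow_pickle=True).item()
q=[topt(w,*p,.036) for p in[(236,126.5),(244,257.5),(314,124.5),(313.5,255)]]
print("w4 screws mean",np.mean(q,0),[np.round(R.inv().apply(x-e),4) for x in q])
print("w4 pin",topt(w,277,213,.08))
print("target tool xy",R.inv().apply(np.array([.5207,.0257,0])-e)[:2])
```

```text
[0.52050038 0.02465195 0.133349  ]
sL [-0.0289 -0.0517  0.0973]
sR [ 0.0275 -0.0518  0.0973]
eL [-0.0375 -0.0599  0.0973]
eR [ 0.0364 -0.06    0.0973]
w4 screws mean [0.51977176 0.02526184 0.036     ] [array([-0.029 , -0.0516,  0.0973]), array([-0.0288,  0.053 ,  0.0974]), array([ 0.0272, -0.0516,  0.0973]), array([0.0274, 0.0522, 0.0974])]
w4 pin [0.52085737 0.02555517 0.08      ]
target tool xy [-0.00094111 -0.00051476]
```

send_rows:
  motion: "-1 -.0008 -.0002 0 0 0 0;-1 0 0 .025 0 0 0;-1 0 0 .025 0 0 0;-1 0 0 0 0 0 0;-1 0 0 0 0 0 0"

```text
time_s: 13.18
eef_pos: [0.5201, 0.0262, 0.083]
eef_rot: [179.9, 0.0, -72.6]
wrist_force: [0.7, -0.4, -1.1]
finger_gap: 0.0385
```

send_rows:
  motion: "-1 0 0 .005 0 0 0;-1 0 0 .004 0 0 0;-1 0 0 .003 0 0 0;-1 0 0 0 0 0 0;-1 0 0 0 0 0 0"

```text
time_s: 13.6
eef_pos: [0.5206, 0.0265, 0.0715]
eef_rot: [-180.0, -0.0, -72.6]
wrist_force: [0.3, 0.4, -1.9]
finger_gap: 0.0384
```

send_rows:
  motion: "-1 0 0 0 0 0 0;-1 0 0 0 0 0 0"

```text
time_s: 13.77
eef_pos: [0.5207, 0.0265, 0.0716]
eef_rot: [-180.0, -0.0, -72.6]
wrist_force: [-0.3, -0.1, -2.2]
finger_gap: 0.0386
```

send_rows:
  motion: "-1 .0008 0 0 0 0 0;-1 0 0 .003 0 0 0;-1 0 0 .003 0 0 0;-1 0 0 0 0 0 0;-1 0 0 0 0 0 0"

```text
time_s: 14.18
eef_pos: [0.5206, 0.0257, 0.065]
eef_rot: [180.0, 0.0, -72.6]
wrist_force: [-0.7, 0.6, -3.0]
finger_gap: 0.0387
```

send_rows:
  motion: "-1 0 0 .002 0 0 0;-1 0 0 .002 0 0 0;-1 0 0 0 0 0 0;-1 0 0 0 0 0 0"

```text
time_s: 14.52
eef_pos: [0.5207, 0.0258, 0.0611]
eef_rot: [180.0, 0.0, -72.6]
wrist_force: [-0.4, 0.1, -2.4]
finger_gap: 0.038
```

On the dowels with no side force, just above the pads. Now I press in small steps.

send_rows:
  motion: "-1 0 0 .002 0 0 0;-1 0 0 .001 0 0 0;-1 0 0 0 0 0 0;-1 0 0 0 0 0 0"

```text
time_s: 14.85
eef_pos: [0.521, 0.0257, 0.0588]
eef_rot: [-180.0, -0.0, -72.6]
wrist_force: [-1.3, 0.3, 5.1]
finger_gap: 0.0383
```

send_rows:
  motion: "-1 0 0 .002 0 0 0;-1 0 0 0 0 0 0;-1 0 0 0 0 0 0;-1 0 0 0 0 0 0"

```text
time_s: 15.18
eef_pos: [0.5211, 0.0258, 0.0569]
eef_rot: [-180.0, -0.0, -72.6]
wrist_force: [-3.5, 0.3, 6.7]
finger_gap: 0.0384
```

send_rows:
  motion: "-1 0 .0004 .001 0 0 0;-1 0 0 .001 0 0 0;-1 0 0 0 0 0 0;-1 0 0 0 0 0 0"

```text
time_s: 15.52
eef_pos: [0.521, 0.0257, 0.0552]
eef_rot: [-179.9, -0.0, -72.6]
wrist_force: [-2.3, 1.1, 9.8]
finger_gap: 0.0384
```

send_rows:
  motion: "-1 0 0 .001 0 0 0;-1 0 0 0 0 0 0;-1 0 0 0 0 0 0;-1 0 0 0 0 0 0"

```text
time_s: 15.85
eef_pos: [0.521, 0.0257, 0.0545]
eef_rot: [-179.9, -0.0, -72.6]
wrist_force: [-3.7, 1.2, 12.4]
finger_gap: 0.0386
```

send_rows:
  motion: "-1 0 .0003 .001 0 0 0;-1 0 0 0 0 0 0;-1 0 0 0 0 0 0;-1 0 0 0 0 0 0"

```text
time_s: 16.18
eef_pos: [0.5211, 0.0257, 0.0544]
eef_rot: [-179.8, -0.0, -72.6]
wrist_force: [-8.0, 1.7, 25.3]
finger_gap: 0.0383
```

send_rows:
  motion: "-1 0 0 .001 0 0 0;-1 0 0 0 0 0 0;-1 0 0 0 0 0 0;-1 0 0 0 0 0 0"

```text
time_s: 16.52
eef_pos: [0.5211, 0.0257, 0.0544]
eef_rot: [-179.8, -0.0, -72.6]
wrist_force: [-16.3, 1.4, 38.7]
finger_gap: 0.0384
```

Run:
```python
from h import *
s=status.observe();e=s["eef_pos"];print(s["time_s"],e,s["eef_rot"],s["wrist_force"],s["ft_torque"],s["finger_gap"])
a=cam("side");print(proj(a,[[.52,.025,.036]]))
u,v=proj(a,[[.52,.025,.05]])[0].astype(int)
w=cam("wrist")
im=np.hstack([cv2.resize(a["image"][v-40:v+40,u-50:u+50],(400,320),interpolation=cv2.INTER_CUBIC),cv2.resize(w["image"][60:350,100:460],(397,320))])
cv2.imwrite("pics/f1.png",im[:,:,::-1])
```

```text
16.5167 [0.52107345 0.02573194 0.05439145] [-1.79832757e+02 -3.85353345e-02 -7.25584856e+01] [-16.25502402   1.37427287  38.66585905] [0.42129865 2.75206233 0.07598545] 0.03835080963239337
[[286.50015537 215.82468866]]
```

View pics/f1.png

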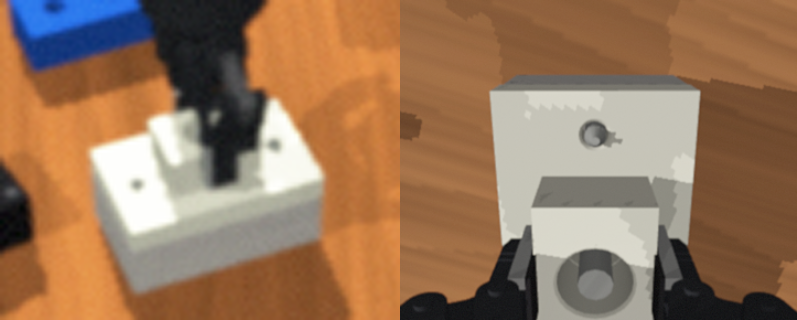

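The halves are flush: a hard stop at TCP z 0.0544 against 0.0545 expected, a dowel showing in its hole and the pin in the cavity. I ease the push to about 25 N and hand in.

send_rows:
  motion: "-1 0 .0003 -.001 0 0 0;-1 0 0 0 0 0 0;-1 0 0 0 0 0 0;-1 0 0 0 0 0 0"

```text
time_s: 16.95
eef_pos: [0.521, 0.0257, 0.0544]
eef_rot: [-179.8, -0.0, -72.6]
wrist_force: [-6.2, 2.4, 23.8]
finger_gap: 0.0386
```

```bash
python3 -c "
from h import *
print(workorder.finish_job());s=status.observe();print(s['time_s'],s['eef_pos'],s['wrist_force'])"
```

```text
the job is handed in; nothing more can be done
None
the job is handed in; nothing more can be done
```

The job is handed in at about 17 s of robot time, with the mould still held pressed shut. The interface gives no verdict, so the outcome rests on the checks below.

- **Core pin:** it came out of the rack and went down the base's centre bore without noticeable force. After release its top appeared in the wrist image exactly where predicted (277,213).
- **Mould top:** I gripped it by the boss, then gripped again 6 mm lower because the first hold was too high. It was turned to the base's angle of about 17.4° and fitted over the pin onto the dowels.
- **Pressed shut:** the push rose to 12 N as the pads went in, then hit a hard stop at a tool height of 54.4 mm (54.5 mm expected). I backed the push off from 39 N to about 24 N before handing in.
- **Final views:** the halves looked flush, the visible dowel showed in its hole and the pin in the cavity.
- **Side force:** about 6 N remained, probably from light contact with a dowel. Tilt read 0.2° or less.
- **Not looked at again:** I did not go near the dish or the tape roll, and nothing touched the tube. None of the three was checked again in an image at the end.

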